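# Stack a brake disc pack and hold the curing box open

## Robot

A 6-joint arm with a two-finger parallel gripper is mounted at the origin on the work surface. World frame = base frame: x ahead of the robot, y to its left, z up, the work surface at z = 0. Lengths are in m, angles in rad, forces in N, time in s.
With the tool pointing down it reaches from about 0.375 to 0.9 m from the base axis. Payload 3.1 kg.
Tool frame: the origin (TCP) lies between the finger pads, 19 mm behind the fingertips; this is the grasp point; z points along the fingers, y is the line along which they close (so a half turn about z gives the same grasp; the last joint's range is limited). The gripper opens to 85 mm and grips with 20 to 120 N. Pads are 22 mm wide; open, the fingers measure 114 mm over their backs; the gripper's body (76 mm by 85 mm) begins 54 mm behind the grasp point. The pads swing forward as they close: fully open they stand 13 mm farther back than shut.
Start: joints at [-1.504, 0.527, 1.433, -0, 1.181, -0.178], TCP at [0.152, -0.606, 0.25] pointing down, gripper open.
Joint ranges: [-3.08, 3.08], [-0.75, 2.2], [0.22, 2.44], [-1.43, 4.57], [0, 2.65], [-2.85, 2.85]. Speed limits (rad/s): [2.79, 2.79, 3.14, 3.14, 3.14, 3.14].

## Interface

Orientations are given as a unit quaternion [x, y, z, w].
In Python, from station import readout, imaging, order gives the robot as it stands.
- The arm moves only by the tool move_arm, never from a script. Its argument "rows" is a list of rows, each a list of 7 numbers: the turn, a rotation vector about the tool's x, y, z in degrees, then the shift along the tool's x, y, z in mm, then the closure, from 0 (fully open) to 1 (shut). A call has 1 to 12 rows; each row is the pose to reach, as a shift and turn from the pose commanded when the call began, along the tool's axes at that moment; what a row does not reach only later rows make up. A row lasts 1/12 s, in which the tool goes at most 41.7 mm and 7.16 degrees, less where a joint would pass 70% of its speed; a pose out of reach is approached as far as the arm can. A call with a gripper value outside its range is refused whole. The fingers move at their own pace and stop on an object; "squeeze" is the grip in N (left out, the last holds). Time passes only in rows, so rows that repeat a pose let the fingers close. It gives the time, the measured TCP pose, the force, the opening and the grip force at its end, in the units of the state.
- readout.sense(): the state, without advancing time (a new reading comes with each control period).
- imaging.snapshot(name): name is "side" or "top" or "wrist"; returns a dict with "img" (384x512x3 uint8, red, green, blue), "z_map" (384x512 float32, m along the optical axis (not along the pixel's ray), 0 where there is no reading), "fovy" (degrees; the focal length in pixels is half the picture's height over the tangent of half this angle, whatever the lens; pixels are square), "cx", "cy" (the principal point, pixels), "k1" (the pictures are not rectified: a ray, as slopes to the right and down, at radius r is drawn at 1 + k1 r^2 times it, then the intrinsics apply), "rvec" (rotation vector, rad) and "tvec" (3), from world to camera coordinates, as OpenCV has them. Camera axes: x right, y down, z forward; pixel columns grow to the right and rows downward; lengths in m; the calibration is good to about 2 mm. A picture is of the moment at which its call begins.
- order.sign_off(): hands the job in; it is judged then, once.
The state is a dict: "t": time; "q": joint angles; "qd": joint speeds; "tau": joint torques, N m; "tcp_pos": TCP position; "tool_rot": TCP orientation; "force": force on the tool from outside, world axes, zero at the start; "ft_torque": the same for the moment, N m; "finger_gap": opening from 0.0 (shut) to 1.0 (fully open); "gripper_force": force on a finger pad.
Only numpy, scipy, OpenCV 4.12 (cv2) and the standard library are available. Lean on these libraries where they do the work, as an engineer would, in place of code of your own. Each camera call takes 0.05 s, during which the arm holds its last target. There are 200 camera calls.

## Task

Make up the brake pack on the round carrier plate: lay the steel disc in the middle of the plate and let go, then lay the brown friction disc squarely on top of it, both flat and centred on the plate. Then lift the curing box's lid by its black bar handle and hold it open at 45 degrees so that a colleague can lift the plate in; the lid falls shut if released, so finish while still holding it there. Leave the plate and everything else on the bench where they are.

Things in the scene. Friction and masses are not known exactly. Their poses are not given: they have to be found in the camera images.
- steel_disc: bright steel disc with a small black dot in the middle, 60 mm diameter, 12 mm thick, about 0.22 kg, lying flat on the bench. Origin: centre of its underside, z up
- friction_disc: rust-brown friction disc with thin black lines across its top, 60 mm diameter, 12 mm thick, about 0.09 kg, lying flat on the bench. Origin: centre of its underside, z up
- carrier: loose round aluminium carrier plate, flat, 110 mm diameter, 10 mm thick, about 0.7 kg, lying on the bench, with a thin blue circle of 72 mm diameter marking its middle (no raised edge). Origin: centre of its underside, z up
- curing_box: green curing box (with the lid it carries) fixed to the bench, 200 mm deep (its x), 280 mm wide (its y), 130 mm high, closed by a lid. Origin: centre of its underside; its x points away from its dark control panel, towards the lid's hinge
- lid (a joint): opening angle of the white lid with an amber window (200 x 280 x 8 mm, about 0.45 kg with its handle), in rad: 0 closed and level, grows as the front edge rises, stop at 1.3; 45 degrees is 0.785. It falls shut under its own weight, no spring, damper or catch, almost no friction
- lid_hinge (a point): point on the lid's hinge axis, at the middle of the box's far upper edge, 130 mm above the bench; the axis runs along the box's y
- handle_bar (a point): black round bar standing out from the lid's front edge: 12 mm thick, 110 mm long along the box's y, level with the lid, 42 mm clear of the box front, an arm to the lid at each end. The point: middle of the bar, 248 mm along the lid from the hinge axis and 4 mm above it along the lid's normal (134 mm above the bench when closed); moves with the lid
- spacer_ring: yellow plastic ring, 60 mm outside, 32 mm hole, 12 mm thick, lying flat; not used in this job. Origin: centre of its underside
- white_bottle: white plastic bottle, 64 mm diameter, 170 mm tall, standing on the right; leave alone. Origin: centre of its underside
- screwdriver: screwdriver with red handle lying on the left; leave alone. Origin: underside of its middle
- wrench: steel wrench lying on the left; leave alone. Origin: underside of its middle
- mug: blue mug, 80 mm diameter, 90 mm tall, standing on the left; leave alone. Origin: centre of its underside
Things that resemble listed ones, but are neither listed nor needed, are in the scene too. Of the things shaped like the steel_disc, the steel one is meant.

How it is judged:
On the way, in this order (a step that is already met when the one before it is completed fails the run):
1. the steel disc lies flat in the middle of the carrier plate, let go (horizontal distance between steel_disc and carrier below 0.008 m and z of steel_disc in the frame of carrier between 0.007 and 0.013 m and angle between steel_disc's own z axis and vertical below 0.08 rad and contact force between the fingers and steel_disc below 0.1 N and linear speed of steel_disc below 0.03 m/s), for 0.2 s.
2. the friction disc lies flat on the steel disc, centred over the plate, let go (all of step 1 and horizontal distance between friction_disc and carrier below 0.008 m and z of friction_disc in the frame of carrier between 0.019 and 0.025 m and angle between friction_disc's own z axis and vertical below 0.08 rad and contact force between the fingers and friction_disc below 0.1 N and linear speed of friction_disc below 0.03 m/s), for 0.2 s.
3. the lid is held by its handle at 45 degrees (value of joint lid between 0.663 and 0.908 rad and contact force between the fingers and curing_box above 0.5 N and distance between the grasp point and handle_bar below 0.05 m), for 0.3 s.
At the end, for the whole second after the job is handed in: Fingers hold the lid at its handle (over 0.5 N, TCP within 50 mm), lid still at 38 to 52 degrees (0.663 to 0.908 rad); steel disc flat on the plate, friction disc flat on it, each within 8 mm of the plate's centre and untouched; plate and other bench things within 30 mm of where they started (all of step 2 and all of step 3 and velocity of joint lid between -0.1 and 0.1 rad/s and distance of each of carrier, spacer_ring, white_bottle, screwdriver, wrench, mug from where it was at the start of the episode below 0.03 m); the arm keeps its last pose, push and grip.
It fails at once if a thing that is not part of the job, or the carrier plate, is shifted by more than 30 mm or knocked over (distance of any of spacer_ring, white_bottle, screwdriver, wrench, mug, carrier from where it was at the start of the episode above 0.03 m).
It fails at once if the lid is raised before the pack is complete (value of joint lid above 0.15 rad and not (horizontal distance between each of friction_disc, steel_disc and carrier below 0.012 m)).
It also fails if it takes over 61 s, if anything falls off the work surface, if the arm or the gripper's body presses on something with over 40 N, if the wrist force passes 120 N, or if a joint passes its speed limit or range.

## Working session

There is one attempt and no reset: what is moved stays moved. The work goes in short steps, Python scripts to look and compute and a tool call to move; the robot and the scene stay as the last step left them, time stands still between calls to the robot, and variables do not carry over. Pictures are saved under pics/ and viewed, at most 10 in all, crops included, and the job is handed in when it is done.

Besides the shell and the picture viewer there is one more tool, called after "Call:" by a JSON object that holds its "op" and its "data". move_arm: Moves the arm, as the interface text tells. Its arguments: {"type":"object","properties":{"rows":{"type":"array"},"squeeze":{"type":"number"}},"required":["rows"]}

```bash
mkdir -p pics; ls; cat > h.py <<'E'
import numpy as np, cv2
from scipy.spatial.transform import Rotation as R
from station import readout, imaging, order
def snap(n):
    s=imaging.snapshot(n); return s
def K(s):
    f=s['img'].shape[0]/2/np.tan(np.radians(s['fovy'])/2)
    return np.array([[f,0,s['cx']],[0,f,s['cy']],[0,0,1.]]), np.array([s['k1'],0,0,0,0.])
def ray(s,uv):
    k,d=K(s); p=cv2.undistortPoints(np.array(uv,float).reshape(-1,1,2),k,d).reshape(-1,2)
    Rm=R.from_rotvec(np.ravel(s['rvec'])).as_matrix(); t=np.ravel(s['tvec'])
    dirs=np.c_[p,np.ones(len(p))]@Rm; return -Rm.T@t, dirs
def onplane(s,uv,z):
    o,d=ray(s,uv); return o+d*((z-o[2])/d[:,2])[:,None]
def cloud(s,uv):
    o,d=ray(s,uv); uv=np.array(uv).reshape(-1,2).round().astype(int)
    return o+d*s['z_map'][uv[:,1],uv[:,0]][:,None]
def save(s,name,crop=None,k=1):
    im=s['img'][:,:,::-1]
    if crop: x0,y0,x1,y1=crop; im=im[y0:y1,x0:x1]
    cv2.imwrite('pics/'+name,cv2.resize(im,None,fx=k,fy=k,interpolation=cv2.INTER_CUBIC))
E
python3 - <<'E'
from h import *
a=snap('top');b=snap('side')
np.savez('a.npz',**a);np.savez('b.npz',**b)
save(a,'top.png',k=1.5);save(b,'side.png',k=1.5)
for s in(a,b): print(s['fovy'],s['cx'],s['cy'],s['k1'],ray(s,[[256,192]]))
print(readout.sense())
E
```

```text
pics
46.39602775998131 256.4235591255061 196.61489127893066 0.048862534192247634 (array([0.31776896, 0.01073983, 1.49558269]), array([[ 0.15224503, -0.0059939 , -0.98837873]]))
52.81569492748106 249.0851032686362 191.4768356409492 -0.08757729712659666 (array([0.10500308, 1.07383993, 1.0247923 ]), array([[ 0.25286661, -0.73812121, -0.62574535]]))
{'t': 0.1, 'q': array([-1.50447331e+00,  5.28380383e-01,  1.43376135e+00, -9.54094797e-06,
        1.18140240e+00, -1.78502653e-01]), 'qd': array([-0.00035952, -0.00182946, -0.00335799,  0.00030145, -0.00027395,
        0.00011995]), 'tau': array([ 8.63061678e-05, -4.43304598e+01, -1.78586107e+01, -1.94241397e-04,
        3.86319822e-03, -8.14304229e-06]), 'tcp_pos': array([ 0.15147607, -0.60574656,  0.2491311 ]), 'tool_rot': array([ 9.92516206e-01,  1.22109081e-01,  5.02955876e-05, -9.74450089e-04]), 'force': array([-0.34134542,  0.0577385 ,  0.23091514]), 'ft_torque': array([-0.01137306,  0.03574215,  0.03819086]), 'gripper_force': 0.0, 'finger_gap': 1.0004664860787065}
```

View pics/top.png

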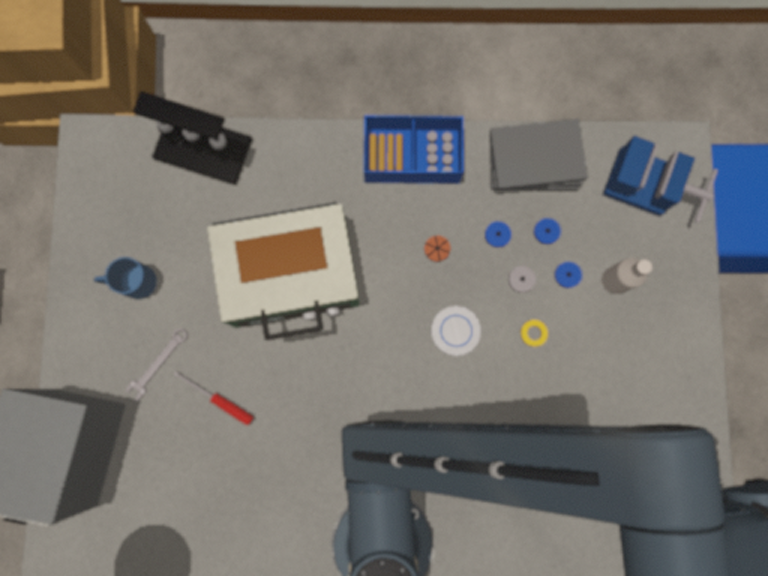

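View pics/side.png

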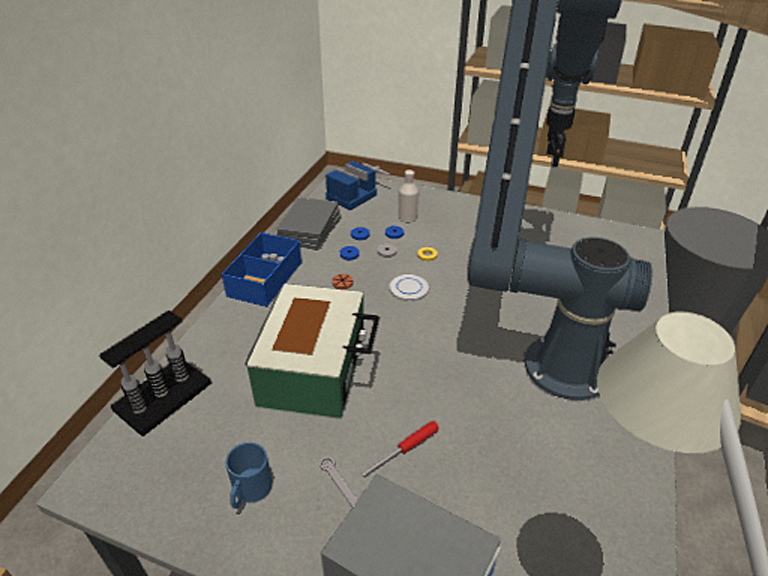

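The top view (at 1.5×) shows the steel disc at (522,279). The blue look-alikes are at (498,235), (547,231) and (568,275), and the yellow ring is at (535,333). The friction disc is at (437,249), the carrier at (456,331), and the lid handle bar runs (266,336)-(320,328). I choose the grey disc with the black dot at (522,279) and will check it in a crop.

```bash
python3 - <<'E'
from h import *
a=dict(np.load('a.npz'));b=dict(np.load('b.npz'))
save(a,'crop.png',(270,130,400,245),5)
hsv=cv2.cvtColor(a['img'],cv2.COLOR_RGB2HSV)
def blob(mask,c,r,z,nm):
    m=np.zeros(mask.shape,np.uint8);cv2.circle(m,c,r,255,-1)
    m=cv2.bitwise_and(m,mask.astype(np.uint8)*255); m=cv2.morphologyEx(m,cv2.MORPH_OPEN,np.ones((3,3),np.uint8))
    cs,_=cv2.findContours(m,cv2.RETR_EXTERNAL,cv2.CHAIN_APPROX_NONE);c=max(cs,key=cv2.contourArea)
    P=onplane(a,c.reshape(-1,2),z)[:,:2].astype(np.float32)
    e=cv2.fitEllipse(cv2.convexHull(P*1000))
    zz=np.median(cloud(a,c.reshape(-1,2))[:,2])
    print(nm,np.round(e[0],1),np.round(e[1],1),'z',zz.round(4), 'px',c.reshape(-1,2).mean(0))
H,S,V=cv2.split(hsv)
for c in[(348,186),(304,220),(291,166),(320,192)]: print(c,hsv[c[1]-4:c[1]+5:4,c[0]-5].tolist())
print(a['img'][186,335:362].tolist())
blob((V>145)&(S<60),(348,186),16,.012,'steel')
blob((V>150),(304,220),24,.010,'carrier')
blob((S>110)&((H<18)|(H>170)),(291,166),16,.012,'friction')
blob((S>100)&(H>20)&(H<35),(357,222),16,.012,'ring')
# lid corners & bar by depth
for uv in [(139,151),(228,137),(238,200),(147,215),(177,224),(214,219),(195,222)]: print(uv,cloud(a,[uv]).round(4))
# bar: dark pixels
g=a['img'].max(2)
m=((g<60)).astype(np.uint8); m[:,:165]=0;m[:,225:]=0;m[:195]=0;m[232:]=0
ys,xs=np.nonzero(m);P=cloud(a,np.c_[xs,ys]);k=(abs(P[:,2]-.138)<.012)
Q=P[k];print(k.sum(),Q.min(0),Q.max(0),Q.mean(0))
np.save('bar.npy',Q)
# lid top
m=((V>150)&(S<70)).astype(np.uint8); m[:,:130]=0;m[:,245:]=0;m[:125]=0;m[225:]=0
cs,_=cv2.findContours(m,cv2.RETR_EXTERNAL,cv2.CHAIN_APPROX_NONE);c=max(cs,key=cv2.contourArea)
P=onplane(a,c.reshape(-1,2),.138)[:,:2].astype(np.float32)*1000
r=cv2.minAreaRect(P);print('lid',r)
E
```

```text
(348, 186) [[3, 16, 158], [5, 17, 161], [5, 18, 159]]
(304, 220) [[15, 11, 192], [13, 12, 194], [11, 10, 195]]
(291, 166) [[9, 143, 146], [10, 152, 170], [9, 141, 139]]
(320, 192) [[18, 22, 142], [18, 24, 141], [19, 25, 143]]
[[143, 139, 130], [142, 138, 129], [140, 135, 127], [135, 130, 123], [138, 131, 128], [151, 143, 141], [160, 151, 150], [161, 152, 149], [161, 152, 150], [159, 152, 148], [154, 146, 144], [134, 125, 124], [105, 99, 98], [88, 83, 82], [111, 104, 102], [143, 134, 132], [157, 147, 146], [157, 149, 146], [157, 149, 146], [159, 149, 148], [159, 151, 149], [157, 148, 145], [149, 144, 138], [145, 141, 133], [145, 140, 132], [146, 142, 133], [145, 141, 132]]
steel [ 572.5 -307.8] [57.3 60.2] z 0.0094 px [348.3877551  185.16326531]
carrier [ 454.5 -157.2] [112.6 115.4] z -0.0003 px [303.70103093 219.88659794]
friction [ 638.8 -115.9] [53.5 55.3] z 0.0126 px [291.15555556 165.24444444]
ring [ 450.6 -329.6] [58.4 58.8] z 0.0099 px [355.86 221.54]
(139, 151) [[0.6506 0.3641 0.1411]]
(228, 137) [[ 0.739   0.0996 -0.003 ]]
(238, 200) [[0.5078 0.0589 0.0921]]
(147, 215) [[ 0.467   0.3648 -0.0009]]
(177, 224) [[0.4263 0.2401 0.1413]]
(214, 219) [[0.4425 0.1291 0.1402]]
(195, 222) [[0.4326 0.1858 0.1434]]
72 [0.42350708 0.13217701 0.13272267] [0.48596552 0.25149485 0.14611118] [0.45108958 0.18734231 0.13928408]
lid ((580.896484375, 213.7023162841797), (201.75433349609375, 286.0451965332031), 10.792798042297363)
```

View pics/crop.png

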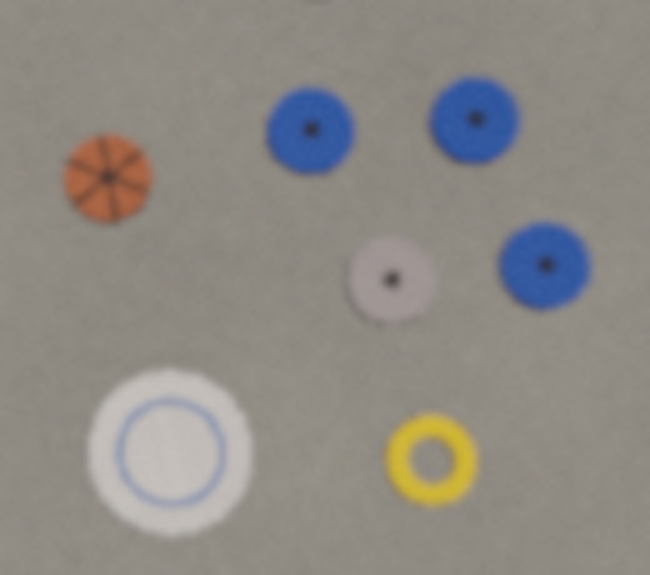

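The crop confirms the choice: the grey steel disc with its dot is at crop (392,279). The three blue ones at (312,131), (475,119) and (547,265) are look-alikes. The measured sizes fit: 57-60 mm for the discs, about 113 mm for the plate, and 202×286 mm for the lid.

```bash
cat >> h.py <<'E'
def toolR(yaw_y_deg):
    a=np.radians(yaw_y_deg); y=np.array([np.cos(a),np.sin(a),0]); z=np.array([0,0,-1.])
    return np.c_[np.cross(y,z),y,z]
def go(pos,Rt):
    s=readout.sense(); R0=R.from_quat(s['tool_rot']).as_matrix()
    print('turn',np.degrees(R.from_matrix(R0.T@Rt).as_rotvec()).round(1),'shift',(R0.T@(np.array(pos)-s['tcp_pos'])*1000).round(1))
E
python3 -c "
from h import *
go([.5725,-.3078,.14],toolR(-118))"
```

```text
turn [-0.1  0.  42. ] shift [ 480.7 -186.8  109.7]
```

Call:
{"op": "move_arm", "data": {"rows": [[0,0,42,481,-187,60,0.1],[0,0,42,481,-187,60,0.1],[0,0,42,481,-187,60,0.1],[0,0,42,481,-187,60,0.1],[0,0,42,481,-187,60,0.1],[0,0,42,481,-187,60,0.1],[0,0,42,481,-187,60,0.1],[0,0,42,481,-187,60,0.1],[0,0,42,481,-187,60,0.1],[0,0,42,481,-187,60,0.1],[0,0,42,481,-187,110,0.1],[0,0,42,481,-187,110,0.1]], "squeeze": 40}}

```text
t: 1.1
tcp_pos: [0.5429, -0.3299, 0.1623]
tool_rot: [0.97, -0.241, 0.001, 0.001]
force: [0.6, -0.2, -0.2]
finger_gap: 0.897
gripper_force: 0.0
```

```bash
python3 -c "
from h import *
go([.5725,-.3078,.13],toolR(-118))"
```

```text
turn [ 0.  -0.1  0.1] shift [ 15.7 -33.4  32.3]
```

Call:
{"op": "move_arm", "data": {"rows": [[0,0,0,15,-33,32,0.1],[0,0,0,15,-33,32,0.1],[0,0,0,15,-33,32,0.1],[0,0,0,15,-33,32,0.1]]}}

```text
t: 1.43
tcp_pos: [0.5691, -0.3088, 0.1296]
tool_rot: [0.97, -0.241, -0.001, 0.0]
force: [0.1, -0.5, -0.4]
finger_gap: 0.905
gripper_force: 0.0
```

```bash
cat >> h.py <<'E'
def disc(s,mask,z,rng,r0=.05,c0=None):
    """circle-like blob nearest c0, contour cast on plane z"""
    m=cv2.morphologyEx(mask.astype(np.uint8)*255,cv2.MORPH_CLOSE,np.ones((5,5),np.uint8))
    cs,_=cv2.findContours(m,cv2.RETR_EXTERNAL,cv2.CHAIN_APPROX_NONE)
    for c in cs:
        if cv2.contourArea(c)<300: continue
        P=onplane(s,c.reshape(-1,2)[::1],z)[:,:2].astype(np.float32)*1000
        h=cv2.convexHull(P)
        if len(h)<6: continue
        e=cv2.fitEllipse(h)
        if rng[0]<e[1][0] and e[1][1]<rng[1]: print(np.round(e[0],1),np.round(e[1],1),'px',c.reshape(-1,2).mean(0).round(0))
E
python3 - <<'E'
from h import *
w=snap('wrist');np.savez('w.npz',**w);save(w,'w1.png',k=1.2)
print(readout.sense()['tcp_pos']); go([.5725,-.3078,.13],toolR(-118))
print(ray(w,[[256,192]]))
hsv=cv2.cvtColor(w['img'],cv2.COLOR_RGB2HSV);H,S,V=cv2.split(hsv)
k=cv2.inRange(hsv,(0,0,0),(179,255,70))
print('dark');disc(w,k>0,.012,(3,20))
print('grey');disc(w,(S<38)&(V>120),.012,(45,75))
E
```

```text
[ 0.56913599 -0.30990089  0.13062941]
turn [ 0. -0. -0.] shift [ 2.  -3.4  0.6]
(array([ 0.63044362, -0.34002815,  0.25280657]), array([[-0.24409387,  0.12725707, -0.9613678 ]]))
dark
grey
```

View pics/w1.png

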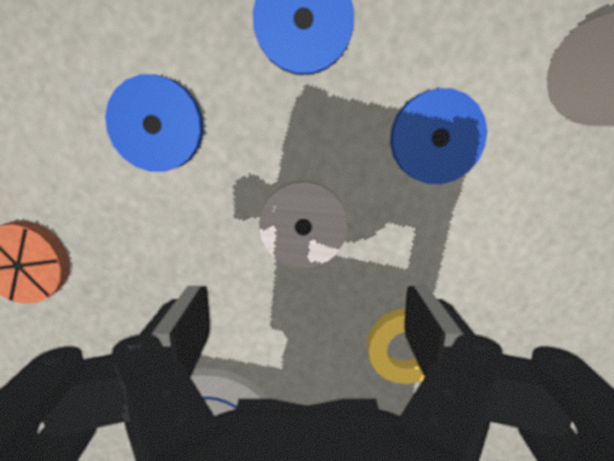

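The wrist view (at 1.2×) shows the steel disc in the arm's shadow with its dot at (303,227). The blue discs are around it and the fingers have free room on both sides.

```bash
cat >> h.py <<'E'
def dot(s,c,r,thr,z):
    g=s['img'].max(2); x,y=c; yy,xx=np.mgrid[y-r:y+r+1,x-r:x+r+1]; m=g[y-r:y+r+1,x-r:x+r+1]<thr
    uv=np.array([xx[m].mean(),yy[m].mean()]); P=onplane(s,[uv],z)[0]
    print('dot',uv.round(1),m.sum(),P.round(4)); return P
E
python3 - <<'E'
from h import *
w=dict(np.load('w.npz'))
P=dot(w,(252,189),9,60,.012); print(cloud(w,[[245,175]]))
go([P[0],P[1],.016],toolR(-118))
a=dict(np.load('a.npz'));dot(a,(348,186),4,125,.012)
hsv=cv2.cvtColor(w['img'],cv2.COLOR_RGB2HSV)
m=cv2.inRange(hsv,(100,120,60),(125,255,255));disc(w,m,.012,(45,75))
ta=cv2.cvtColor(a['img'],cv2.COLOR_RGB2HSV);disc(a,cv2.inRange(ta,(100,120,60),(125,255,255)),.012,(45,75))
E
```

```text
dot [252.3 188.8] 130 [ 0.5731 -0.3068  0.012 ]
[[ 0.58578215 -0.30701509  0.01205748]]
turn [ 0. -0. -0.] shift [  1.9  -4.7 114.6]
dot [348.  185.5] 8 [ 0.5714 -0.3068  0.012 ]
[ 584.7 -409.7] [57.8 60. ] px [365. 113.]
[ 675.3 -255.8] [58.1 60.4] px [128. 102.]
[ 683.7 -366. ] [57.9 59.5] px [253.  24.]
```

Call:
{"op": "move_arm", "data": {"rows": [[0,0,0,2,-4,40,0.1],[0,0,0,2,-4,75,0.1],[0,0,0,2,-4,95,0.1],[0,0,0,2,-4,108,0.1],[0,0,0,2,-4,112,0.1],[0,0,0,2,-4,112,0.1],[0,0,0,2,-4,112,0.4],[0,0,0,2,-4,112,0.6],[0,0,0,2,-4,112,0.6],[0,0,0,2,-4,112,0.6],[0,0,0,2,-4,112,0.6]], "squeeze": 50}}

```text
t: 2.4
tcp_pos: [0.5743, -0.3078, 0.0208]
tool_rot: [0.97, -0.242, 0.002, 0.001]
force: [-2.1, -1.4, 7.5]
finger_gap: 0.665
gripper_force: 52.9
```

Call:
{"op": "move_arm", "data": {"rows": [[0,0,0,0,0,-10,0.6],[0,0,0,0,0,-45,0.6],[0,0,0,0,0,-85,0.6],[0,0,0,0,0,-110,0.6],[0,0,0,0,0,-110,0.6]]}}

```text
t: 2.82
tcp_pos: [0.5768, -0.3085, 0.1354]
tool_rot: [0.97, -0.242, 0.006, 0.003]
force: [0.7, -0.3, -2.5]
finger_gap: 0.667
gripper_force: 54.8
```

```bash
python3 - <<'E'
from h import *
s=readout.sense(); print(s['tcp_pos'],s['finger_gap'],s['force'])
go([.393,-.124,.13],toolR(-118))
w=snap('wrist');np.savez('w2.npz',**w)
g=w['img'].max(2)
m=(g[180:330,180:330]<60).astype(np.uint8); n,l,st,c=cv2.connectedComponentsWithStats(m)
for i in range(1,n):
    if st[i,4]>40: print(st[i],c[i]+180)
Z=w['z_map'];print(Z[200:330:10,252])
E
```

```text
[ 0.57677843 -0.30850215  0.13542542] 0.6673787329297739 [ 0.72253314 -0.30954668 -2.4789372 ]
turn [ 0.1 -0.8  0. ] shift [-248.9  -76.8    2. ]
[  0  55  16  95 908] [186.24559471 276.55947137]
[136  54  14  96 759] [323.65480896 272.99736495]
[ 64  68  24  21 398] [255.56532663 258.02763819]
[0.13798606 0.14067753 0.14117062 0.14392053 0.14448448 0.14474227
 0.1465798  0.14860356 0.15080486 0.15094228 0.15407647 0.15427504
 0.30388877]
```

```bash
python3 - <<'E'
from h import *
w=dict(np.load('w2.npz')); s=readout.sense()
R0=R.from_quat(s['tool_rot']).as_matrix()
yy,xx=np.mgrid[225:285:6,225:290:6];C=cloud(w,np.c_[xx.ravel(),yy.ravel()]);C=C[np.abs(C[:,2]-.127)<.02]
c=C.mean(0);n=np.linalg.svd(C-c)[2][2];print(c,n,len(C))
P=onplane(w,[[255.6,258.0]],c[2])[0];print('dot',P, 'in tool mm',R0.T@(P-s['tcp_pos'])*1000,'n tool',R0.T@n)
E
```

```text
[ 0.57866986 -0.30799106  0.12593461] [0.00185957 0.00107316 0.9999977 ] 110
dot [ 0.57592727 -0.30685456  0.12593461] in tool mm [ 0.20095869 -0.83620009  6.47758489] n tool [ 9.47261044e-03 -6.47405657e-04 -9.99954924e-01]
```

Call:
{"op": "move_arm", "data": {"rows": [[0,0,0,-249,-77,2,0.6],[0,0,0,-249,-77,2,0.6],[0,0,0,-249,-77,2,0.6],[0,0,0,-249,-77,2,0.6],[0,0,0,-249,-77,2,0.6],[0,0,0,-249,-77,2,0.6],[0,0,0,-249,-77,2,0.6],[0,0,0,-249,-77,2,0.6],[0,0,0,-249,-77,2,0.6],[0,0,0,-249,-77,2,0.6]]}}

```text
t: 3.7
tcp_pos: [0.3908, -0.1225, 0.1259]
tool_rot: [0.97, -0.242, 0.001, 0.0]
force: [-0.4, -0.4, -2.5]
finger_gap: 0.666
gripper_force: 54.7
```

```bash
python3 - <<'E'
from h import *
w=snap('wrist');np.savez('w3.npz',**w);save(w,'w3.png',k=1.2)
s=readout.sense();print(s['tcp_pos'],s['finger_gap']);go(s['tcp_pos'],toolR(-118))
E
```

```text
[ 0.39107233 -0.1228178   0.12596592] 0.6699222594365591
turn [ 0.  -0.1  0. ] shift [0. 0. 0.]
```

View pics/w3.png

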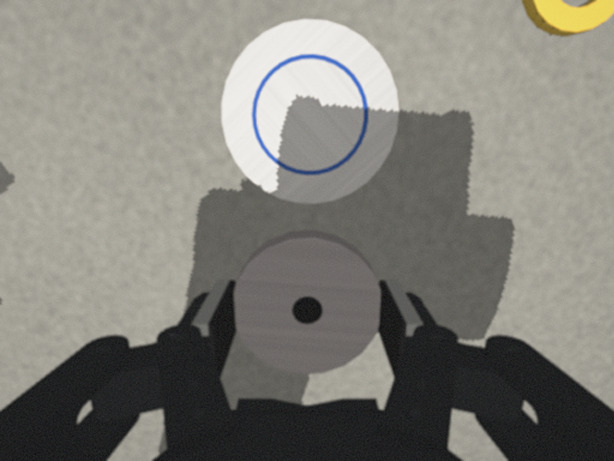

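The view shows the steel disc held level between the pads, with its dot at (307,310). The plate with its blue ring is centred near (310,113).

```bash
python3 - <<'E'
from h import *
w=dict(np.load('w3.npz')); s=readout.sense(); R0=R.from_quat(s['tool_rot']).as_matrix()
hsv=cv2.cvtColor(w['img'],cv2.COLOR_RGB2HSV)
m=cv2.inRange(hsv,(100,90,40),(130,255,255));ys,xs=np.nonzero(m);k=(abs(xs-258)<60)&(abs(ys-94)<60);xs=xs[k];ys=ys[k]
P=onplane(w,np.c_[xs,ys],.010)[:,:2].astype(np.float32)*1000
e=cv2.fitEllipse(P);print(e,len(xs))
D=onplane(w,[[307/1.2,310/1.2]],s['tcp_pos'][2]-.0085)[0];print('dot tool',R0.T@(D-s['tcp_pos'])*1000)
c=np.array([e[0][0]/1000,e[0][1]/1000,0])
go([c[0],c[1],.06],toolR(-118)); print((R0.T@(c-D)*1000).round(1))
E
```

```text
((455.5378723144531, -157.68333435058594), (68.74394989013672, 68.84873962402344), 158.96502685546875) 809
dot tool [-1.6152762  -1.10096549  8.49606634]
turn [ 0.  -0.1  0. ] shift [73.1  0.5 66.1]
[ 74.6   1.6 117.6]
```

```bash
python3 - <<'E'
from h import *
w=dict(np.load('w3.npz'))
print(cloud(w,[[240,75],[270,75],[258,60],[215,94],[258,120],[258,150],[258,165],[400,60]]).round(4))
E
```

```text
[[ 0.4752 -0.1533  0.009 ]
 [ 0.4649 -0.1725  0.0102]
 [ 0.478  -0.1696  0.0101]
 [ 0.4722 -0.1307  0.0093]
 [ 0.4408 -0.1499  0.0102]
 [ 0.4206 -0.1393  0.0087]
 [ 0.4102 -0.1338  0.0087]
 [ 0.4295 -0.2649 -0.0005]]
```

Call:
{"op": "move_arm", "data": {"rows": [[0,0,0,35,1,10,0.6],[0,0,0,74,1,30,0.6],[0,0,0,74,1,60,0.6],[0,0,0,74,1,80,0.6],[0,0,0,74,1,88,0.6],[0,0,0,74,1,88,0.6],[0,0,0,74,1,88,0.6]]}}

```text
t: 4.33
tcp_pos: [0.4543, -0.1573, 0.0379]
tool_rot: [0.97, -0.242, -0.0, -0.0]
force: [-0.3, 0.1, -2.6]
finger_gap: 0.668
gripper_force: 54.7
```

```bash
python3 - <<'E'
from h import *
go([.4555,-.1575,.0305],toolR(-118)); s=readout.sense(); print(s['tcp_pos'])
w=snap('wrist');np.savez('w4.npz',**w);save(w,'w4.png',k=1.2)
E
```

```text
turn [-0.  0.  0.] shift [ 1.1 -0.4  7.4]
[ 0.45431743 -0.15731799  0.03786763]
```

View pics/w4.png

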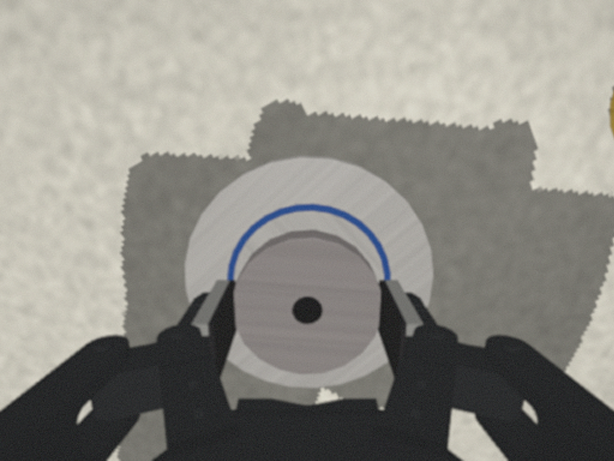

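The disc hangs about 7 mm above the plate inside the blue ring, dot at (307,310), with the blue arc's apex at (307,206). I will fit the arc before lowering.

```bash
python3 - <<'E'
from h import *
w=dict(np.load('w4.npz')); s=readout.sense(); R0=R.from_quat(s['tool_rot']).as_matrix()
hsv=cv2.cvtColor(w['img'],cv2.COLOR_RGB2HSV)
m=cv2.inRange(hsv,(100,90,40),(130,255,255));ys,xs=np.nonzero(m)
P=(onplane(w,np.c_[xs,ys],.010)-s['tcp_pos'])@R0*1000
A=np.c_[2*P[:,:2],np.ones(len(P))];x=np.linalg.lstsq(A,(P[:,:2]**2).sum(1),rcond=None)[0]
print('circle tool',x[:2],np.sqrt(x[2]+x[0]**2+x[1]**2),len(xs))
g=w['img'].max(2);yy,xx=np.nonzero(g[248:270,240:272]<50);uv=[xx.mean()+240,yy.mean()+248]
D=onplane(w,[uv],s['tcp_pos'][2]-.0085)[0];print(uv,'dot tool',(D-s['tcp_pos'])@R0*1000)
E
```

```text
circle tool [ 1.01490807 -0.27514566] 34.28242311231858 921
[np.float64(255.7016129032258), np.float64(258.0940860215054)] dot tool [-1.171965   -0.96257472  8.49894385]
```

Call:
{"op": "move_arm", "data": {"rows": [[0,0,0,2,0.5,4,0.6],[0,0,0,2,0.5,8,0.6],[0,0,0,2,0.5,8.5,0.6],[0,0,0,2,0.5,8.5,0.6]]}}

```text
t: 4.72
tcp_pos: [0.4571, -0.1593, 0.0308]
tool_rot: [0.97, -0.242, 0.002, 0.001]
force: [0.7, -0.0, 2.8]
finger_gap: 0.672
gripper_force: 55.4
```

Contact with the plate (load went from -2.6 to +2.8 N). Release and lift.

Call:
{"op": "move_arm", "data": {"rows": [[0,0,0,0,0,0,0.3],[0,0,0,0,0,0,0.1],[0,0,0,0,0,0,0.1],[0,0,0,0,0,0,0.1],[0,0,0,0,0,-10,0.1],[0,0,0,0,0,-40,0.1],[0,0,0,-30,0,-80,0.1],[0,0,0,-70,0,-100,0.1],[0,0,0,-70,0,-100,0.1],[0,0,0,-70,0,-100,0.1]]}}

```text
t: 5.55
tcp_pos: [0.3912, -0.1236, 0.1314]
tool_rot: [0.97, -0.242, -0.001, -0.0]
force: [-0.3, -0.5, 0.4]
finger_gap: 0.904
gripper_force: 0.0
```

```bash
cat > pack.py <<'E'
from h import *
w=snap('wrist');np.savez('w5.npz',**w); s=readout.sense();R0=R.from_quat(s['tool_rot']).as_matrix()
hsv=cv2.cvtColor(w['img'],cv2.COLOR_RGB2HSV)
m=cv2.inRange(hsv,(100,90,40),(130,255,255));ys,xs=np.nonzero(m);P=onplane(w,np.c_[xs,ys],.010)[:,:2]
k=np.linalg.norm(P-[.4555,-.1575],axis=1)<.05;P=P[k]*1000
A=np.c_[2*P,np.ones(len(P))];x=np.linalg.lstsq(A,(P**2).sum(1),rcond=None)[0]
print('ring',x[:2],np.sqrt(x[2]+x[0]**2+x[1]**2),k.sum())
g=w['img'].max(2);n,l,st,c=cv2.connectedComponentsWithStats((g<60).astype(np.uint8))
for i in range(1,n):
    if 40<st[i,4]<600: print('dot',c[i].round(1),st[i,4],(onplane(w,[c[i]],.022)[0]*1000).round(1))
print(s['tcp_pos'],s['force'],s['t'])
E
python3 pack.py
```

```text
ring [ 455.87945896 -157.91079531] 34.35553615139677 717
dot [256.5  97.2] 172 [ 455.8 -157.4   22. ]
[ 0.39362005 -0.12530641  0.13072971] [ 0.66110123 -0.26727205 -0.50696321] 5.6
```

```bash
python3 -c "
from h import *
go([.6388,-.1159,.13],toolR(-118))"
```

```text
turn [ 0.  -0.1  0. ] shift [ 212.1 -123.3    1.1]
```

Call:
{"op": "move_arm", "data": {"rows": [[0,0,0,212,-123,0,0.1],[0,0,0,212,-123,0,0.1],[0,0,0,212,-123,0,0.1],[0,0,0,212,-123,0,0.1],[0,0,0,212,-123,0,0.1],[0,0,0,212,-123,0,0.1],[0,0,0,212,-123,0,0.1],[0,0,0,212,-123,0,0.1],[0,0,0,212,-123,0,0.1]]}}

```text
t: 6.35
tcp_pos: [0.6384, -0.1163, 0.128]
tool_rot: [0.97, -0.242, -0.001, -0.0]
force: [-0.6, -0.3, -0.7]
finger_gap: 0.903
gripper_force: 0.0
```

```bash
python3 - <<'E'
from h import *
w=snap('wrist');np.savez('w6.npz',**w); s=readout.sense()
hsv=cv2.cvtColor(w['img'],cv2.COLOR_RGB2HSV)
m=cv2.inRange(hsv,(0,100,40),(18,255,255));disc(w,m,.012,(45,75))
disc(w,cv2.inRange(hsv,(100,90,40),(125,255,255)),.012,(45,75))
print(s['tcp_pos'],s['finger_gap'])
E
```

```text
[ 642.5 -117. ] [58.1 59.7] px [255. 186.]
[ 676.  -252.7] [58.3 61.7] px [399.  62.]
[ 0.6376502  -0.11633166  0.12824326] 0.900619158389824
```

Call:
{"op": "move_arm", "data": {"rows": [[0,0,0,3,-1,40,0.1],[0,0,0,3,-1,75,0.1],[0,0,0,3,-1,95,0.1],[0,0,0,3,-1,103,0.1],[0,0,0,3,-1,105,0.1],[0,0,0,3,-1,105,0.1],[0,0,0,3,-1,105,0.4],[0,0,0,3,-1,105,0.6],[0,0,0,3,-1,105,0.6],[0,0,0,3,-1,105,0.6],[0,0,0,3,-1,105,0.6]], "squeeze": 40}}

```text
t: 7.32
tcp_pos: [0.6451, -0.1184, 0.0299]
tool_rot: [0.97, -0.242, 0.004, 0.001]
force: [-2.0, -1.1, 14.5]
finger_gap: 0.399
gripper_force: 7.2
```

Call:
{"op": "move_arm", "data": {"rows": [[0,0,0,0,0,-10,0.6],[0,0,0,0,0,-45,0.6],[0,0,0,0,0,-85,0.6],[0,0,0,0,0,-105,0.6],[0,0,0,0,0,-105,0.6],[0,0,0,0,0,-105,0.6]]}}

```text
t: 7.82
tcp_pos: [0.6433, -0.1173, 0.1328]
tool_rot: [0.97, -0.242, 0.003, 0.0]
force: [-0.5, -0.7, -0.9]
finger_gap: 0.4
gripper_force: 0.0
```

```bash
python3 - <<'E'
from h import *
w=snap('wrist');np.savez('w7.npz',**w);save(w,'w7.png',k=1.2); s=readout.sense();R0=R.from_quat(s['tool_rot']).as_matrix()
hsv=cv2.cvtColor(w['img'],cv2.COLOR_RGB2HSV)
m=cv2.inRange(hsv,(0,100,40),(18,255,255))
ys,xs=np.nonzero(m);k=abs(xs-256)<80;C=(cloud(w,np.c_[xs,ys][k])-s['tcp_pos'])@R0*1000
print(np.median(C,0),np.percentile(C,2,axis=0),np.percentile(C,98,axis=0))
go([.394,-.1255,.13],toolR(-118));print(s['finger_gap'],s['gripper_force'])
E
```

```text
[  1.61866205  -0.19229325 119.42465399] [-26.55981601 -26.13936655 118.01832218] [ 27.60253287  25.83210651 120.95927287]
turn [-0.  -0.1  0. ] shift [-215.1  123.9    0.5]
0.4002530736653224 0.0
```

View pics/w7.png

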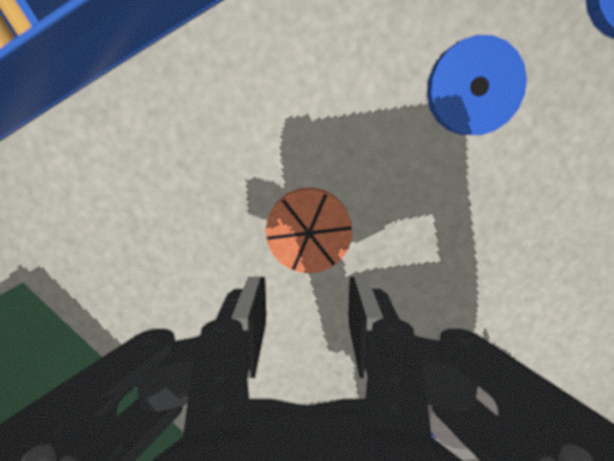

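The fingers closed too high and slid over the disc. It lies free on the bench with its spoke centre at (309,232). I will reopen and grasp lower (TCP z ≈ 0.016).

```bash
python3 - <<'E'
from h import *
w=dict(np.load('w7.npz'));P=onplane(w,[[309/1.2,232/1.2]],.012)[0];print(P)
hsv=cv2.cvtColor(w['img'],cv2.COLOR_RGB2HSV)
disc(w,cv2.inRange(hsv,(0,100,40),(18,255,255)),.012,(45,75))
go([P[0],P[1],.016],toolR(-118))
E
```

```text
[ 0.64194117 -0.11705401  0.012     ]
[ 642.5 -116.9] [57.9 59.8] px [257. 192.]
turn [-0.  -0.1  0. ] shift [ -0.2   0.2 114.8]
```

Call:
{"op": "move_arm", "data": {"rows": [[0,0,0,0,0,20,0.1],[0,0,0,0,0,40,0.1],[0,0,0,0,0,60,0.1],[0,0,0,0,0,80,0.1],[0,0,0,0,0,100,0.1],[0,0,0,0,0,115,0.1],[0,0,0,0,0,115,0.1],[0,0,0,0,0,115,0.3],[0,0,0,0,0,115,0.5],[0,0,0,0,0,115,0.5],[0,0,0,0,0,115,0.5],[0,0,0,0,0,115,0.5]], "squeeze": 40}}

```text
t: 8.87
tcp_pos: [0.6423, -0.117, 0.0154]
tool_rot: [0.97, -0.242, 0.0, 0.0]
force: [-0.2, 0.4, -1.0]
finger_gap: 0.683
gripper_force: 42.9
```

```bash
python3 -c "
from h import *
s=readout.sense();print(s['tcp_pos'],s['finger_gap'],s['gripper_force'],s['force'])"
```

```text
[ 0.64230494 -0.11704711  0.01536388] 0.6832391438667984 42.92277753353119 [-0.15606168  0.40510551 -1.04688245]
```

Call:
{"op": "move_arm", "data": {"rows": [[0,0,0,0,0,-20,0.6],[0,0,0,0,0,-60,0.6],[0,0,0,0,0,-100,0.6],[0,0,0,-100,58,-115,0.6],[0,0,0,-216,124,-115,0.6],[0,0,0,-216,124,-115,0.6],[0,0,0,-216,124,-115,0.6],[0,0,0,-216,124,-115,0.6],[0,0,0,-216,124,-115,0.6],[0,0,0,-216,124,-115,0.6],[0,0,0,-216,124,-115,0.6]]}}

```text
t: 9.78
tcp_pos: [0.3904, -0.1244, 0.1302]
tool_rot: [0.97, -0.243, -0.001, -0.0]
force: [1.2, -0.0, -0.8]
finger_gap: 0.683
gripper_force: 43.4
```

```bash
python3 - <<'E'
from h import *
import subprocess
w=snap('wrist');np.savez('w8.npz',**w);save(w,'w8.png',k=1.2); s=readout.sense();R0=R.from_quat(s['tool_rot']).as_matrix()
print(s['tcp_pos'],s['finger_gap'],s['gripper_force'])
hsv=cv2.cvtColor(w['img'],cv2.COLOR_RGB2HSV)
ys,xs=np.nonzero(cv2.inRange(hsv,(0,100,40),(18,255,255)))
C=(cloud(w,np.c_[xs,ys])-s['tcp_pos'])@R0*1000;print('disc',len(xs),np.median(C,0),np.percentile(C,[1,99],axis=0))
E
python3 pack.py; python3 -c "
from h import *
go([.4558,-.1576,.0445],toolR(-118))"
```

```text
[ 0.39313903 -0.12565428  0.13030052] 0.6822196826746624 43.3501660823822
disc 11012 [ 1.7543384  -0.82663955  3.40253429] [[-29.79780786 -28.79659326   1.92909374]
 [ 26.68392698  26.95238207  10.95345404]]
ring [ 455.76862088 -157.77482753] 34.36283916093674 738
dot [254.9 101.9] 177 [ 455.6 -157.3   22. ]
[ 0.39454569 -0.12619662  0.13025758] [ 0.48277271  0.21557221 -0.87690009] 9.8833
turn [ 0.  -0.2 -0. ] shift [68.5 -1.1 86. ]
```

View pics/w8.png

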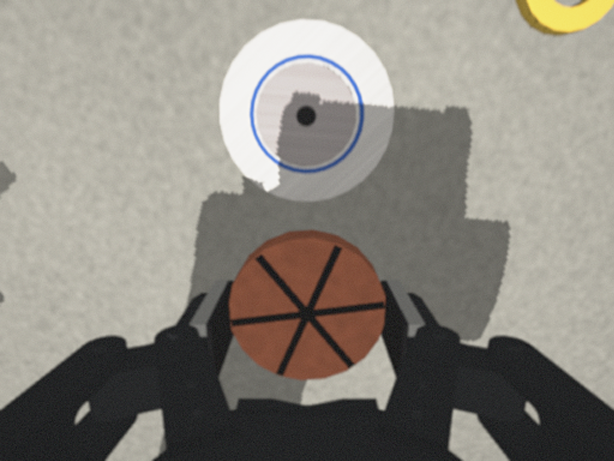

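The friction disc is held level with its spoke centre at (308,313). The steel disc sits centred in the blue ring with its dot at (306,116).

```bash
python3 - <<'E'
from h import *
w=dict(np.load('w8.npz')); tcp=np.array([.39314,-.12565,.1303]); s=readout.sense(); R0=R.from_quat(s['tool_rot']).as_matrix()
D=onplane(w,[[308/1.2,313/1.2]],tcp[2]-.0034)[0]; d=(D-tcp)@R0; print('spoke centre tool',d*1000)
T=onplane(w,[[306/1.2,116/1.2]],.022)[0]; print(T,(T-D)@R0*1000)
go([.4557,-.1575,.0445],toolR(-118))
E
```

```text
spoke centre tool [-2.82137554 -0.41883728  3.38940583]
[ 0.4555871  -0.15749165  0.022     ] [ 72.50379895  -0.81977607 105.17047238]
turn [ 0.  -0.2 -0. ] shift [68.4 -1.1 86. ]
```

Call:
{"op": "move_arm", "data": {"rows": [[0,0,0,35,-1,10,0.6],[0,0,0,71,-1,30,0.6],[0,0,0,71,-1,60,0.6],[0,0,0,71,-1,78,0.6],[0,0,0,71,-1,84,0.6],[0,0,0,71,-1,84,0.6],[0,0,0,71,-1,84,0.6],[0,0,0,71,-1,84,0.6]]}}

```text
t: 10.55
tcp_pos: [0.4572, -0.1578, 0.0465]
tool_rot: [0.97, -0.241, 0.001, 0.0]
force: [0.7, -0.1, -0.6]
finger_gap: 0.682
gripper_force: 43.4
```

```bash
python3 - <<'E'
from h import *
w=snap('wrist');np.savez('w9.npz',**w); s=readout.sense();R0=R.from_quat(s['tool_rot']).as_matrix()
hsv=cv2.cvtColor(w['img'],cv2.COLOR_RGB2HSV)
m=cv2.inRange(hsv,(100,90,40),(130,255,255));ys,xs=np.nonzero(m)
P=(onplane(w,np.c_[xs,ys],.010)-s['tcp_pos'])@R0*1000
A=np.c_[2*P[:,:2],np.ones(len(P))];x=np.linalg.lstsq(A,(P[:,:2]**2).sum(1),rcond=None)[0]
print('circle tool',x[:2],np.sqrt(x[2]+x[0]**2+x[1]**2),len(xs))
D=onplane(w,[[308/1.2,313/1.2]],s['tcp_pos'][2]-.0034)[0];print('dot tool',(D-s['tcp_pos'])@R0*1000)
print(s['tcp_pos']); go([.4557,-.1575,.038],toolR(-118))
E
```

```text
circle tool [-1.50236526  0.50209164] 34.300722076593 806
dot tool [ 0.27688926 -0.65099303  3.40060187]
[ 0.45713989 -0.15788866  0.04670537]
turn [ 0.  -0.1  0. ] shift [-1.5  0.3  8.7]
```

Call:
{"op": "move_arm", "data": {"rows": [[0,0,0,-1,0.5,5,0.6],[0,0,0,-1,0.5,8,0.6],[0,0,0,-1,0.5,9,0.6],[0,0,0,-1,0.5,9.5,0.6],[0,0,0,-1,0.5,9.5,0.6]]}}

```text
t: 11.02
tcp_pos: [0.4551, -0.1576, 0.0366]
tool_rot: [0.97, -0.242, 0.0, 0.0]
force: [-0.2, 0.1, 2.4]
finger_gap: 0.68
gripper_force: 44.0
```

Contact felt; release and back off.

Call:
{"op": "move_arm", "data": {"rows": [[0,0,0,0,0,0,0.3],[0,0,0,0,0,0,0.1],[0,0,0,0,0,0,0.1],[0,0,0,0,0,0,0.1],[0,0,0,0,0,-10,0.1],[0,0,0,0,0,-40,0.1],[0,0,0,-30,0,-80,0.1],[0,0,0,-70,0,-95,0.1],[0,0,0,-70,0,-95,0.1],[0,0,0,-70,0,-95,0.1]]}}

```text
t: 11.85
tcp_pos: [0.3907, -0.1228, 0.1327]
tool_rot: [0.97, -0.242, -0.001, -0.0]
force: [0.6, -0.3, -0.4]
finger_gap: 0.9
gripper_force: 0.0
```

```bash
python3 pack.py; python3 - <<'E'
from h import *
w=dict(np.load('w5.npz'));save(w,'w10.png',k=1.2)
hsv=cv2.cvtColor(w['img'],cv2.COLOR_RGB2HSV)
m=cv2.inRange(hsv,(0,90,40),(18,255,255));disc(w,m,.034,(45,75))
ys,xs=np.nonzero(m);C=cloud(w,np.c_[xs,ys]);print(np.median(C[:,2]),np.percentile(C[:,2],[20,80]))
E
```

```text
ring [ 455.94410044 -157.8665234 ] 34.37454698580508 696
dot [260.  100.8] 436 [ 451.9 -157.7   22. ]
[ 0.39307776 -0.12448694  0.13214195] [ 1.31162862 -0.6634001   0.01067032] 11.9
[ 456.3 -157.1] [57.8 57.9] px [257.  94.]
0.03338938205541636 [0.03280095 0.03398145]
```

View pics/w10.png

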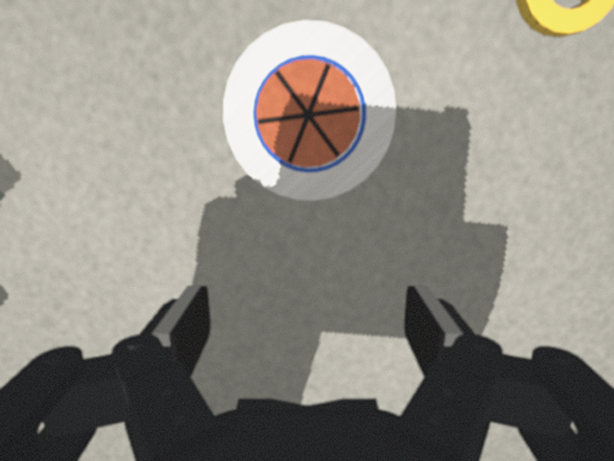

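The pack is flat and centred: the friction disc is within 1 mm of the ring centre and its top is at 0.0334 m. Now the handle.

```bash
python3 - <<'E'
from h import *
a=dict(np.load('a.npz'))
P=np.load('bar.npy'); 
ph=np.radians(10.8);bx=np.array([np.cos(ph),np.sin(ph)]);u=P[:,:2]@bx
k=u<np.percentile(u,10)+.012
l=cv2.fitLine(P[k][:,:2].astype(np.float32),cv2.DIST_HUBER,0,.01,.01).ravel();print('bar ang',np.degrees(np.arctan2(-l[0],l[1])) if l[1]>0 else np.degrees(np.arctan2(l[0],-l[1])),l[2:],k.sum(),P[k][:,1].min(),P[k][:,1].max())
go([.4355,.186,.25],toolR(11))
E
```

```text
bar ang 10.043831 [0.43386433 0.18690784] 37 0.13217701357777262 0.24010655131044767
turn [ 1.00e-01 -0.00e+00 -1.29e+02] shift [-107.9 -294.1 -118.1]
```

Call:
{"op": "move_arm", "data": {"rows": [[0,0,0,0,0,-40,0.1],[0,0,-15,0,-20,-80,0.1],[0,0,-40,-20,-60,-118,0.45],[0,0,-80,-60,-160,-118,0.45],[0,0,-129,-108,-294,-118,0.45],[0,0,-129,-108,-294,-118,0.45],[0,0,-129,-108,-294,-118,0.45],[0,0,-129,-108,-294,-118,0.45],[0,0,-129,-108,-294,-118,0.45],[0,0,-129,-108,-294,-118,0.45],[0,0,-129,-108,-294,-118,0.45],[0,0,-129,-108,-294,-118,0.45]], "squeeze": 60}}

```text
t: 12.9
tcp_pos: [0.4377, 0.1875, 0.2487]
tool_rot: [0.901, 0.433, 0.001, 0.0]
force: [0.8, -0.2, 0.7]
finger_gap: 0.553
gripper_force: 0.0
```

```bash
python3 - <<'E'
from h import *
go([.4355,.186,.25],toolR(11));print(readout.sense()['q'])
E
```

```text
turn [  0.1  -0.  -49.7] shift [-2.6 -0.8 -1.4]
[1.69410671e-01 3.29890862e-01 1.79761229e+00 1.75521703e-05
 1.01283984e+00 8.44004992e-01]
```

Call:
{"op": "move_arm", "data": {"rows": [[0,0,-50,-2,-1,0,0.45],[0,0,-50,-2,-1,0,0.45],[0,0,-50,-2,-1,0,0.45],[0,0,-50,-2,-1,0,0.45],[0,0,-50,-2,-1,0,0.45],[0,0,-50,-2,-1,0,0.45],[0,0,-50,-2,-1,0,0.45],[0,0,-50,-2,-1,0,0.45],[0,0,-50,-2,-1,0,0.45]]}}

```text
t: 13.65
tcp_pos: [0.4352, 0.1848, 0.2488]
tool_rot: [0.639, 0.77, 0.0, 0.0]
force: [0.4, 0.2, 0.5]
finger_gap: 0.548
gripper_force: 0.0
```

```bash
python3 - <<'E'
from h import *
w=snap('wrist');np.savez('w11.npz',**w);save(w,'w11.png',k=1.2); s=readout.sense();R0=R.from_quat(s['tool_rot']).as_matrix()
print(s['tcp_pos'],s['tool_rot'])
g=w['img'].max(2)
ys,xs=np.nonzero(g<55);C=cloud(w,np.c_[xs,ys]);T=(C-s['tcp_pos'])@R0*1000
k=(abs(C[:,2]-.138)<.012)&(abs(T[:,1])<14);T=T[k];C=C[k];print(k.sum(),np.median(T,0),np.percentile(T,[2,98],axis=0))
l=cv2.fitLine(C[:,:2].astype(np.float32),cv2.DIST_HUBER,0,.01,.01).ravel();print(l,np.degrees(np.arctan(-l[0]/l[1])))
for x in range(-40,60,20):
    q=abs(T[:,0]-x)<10
    if q.sum()>20: print(x,np.median(T[q],0),q.sum())
E
```

```text
[0.43488059 0.18479672 0.24878698] [6.38564329e-01 7.69568438e-01 1.10216910e-04 6.26799148e-05]
2128 [  6.38000689   2.39939687 109.61126485] [[-55.03132498  -3.14840725 107.87882559]
 [ 59.17564021  12.58201357 112.34904665]]
[ 0.1821932  -0.9832628   0.43664834  0.19005099] 10.497533
-40 [-40.94833529   2.50931398 109.79862905] 325
-20 [-19.88595946   1.6732663  109.5887838 ] 301
0 [9.85827104e-02 1.65370877e+00 1.09636582e+02] 325
20 [ 19.92520088   1.6354136  109.50757477] 334
40 [ 40.27202839   1.62009898 109.58605587] 355
```

View pics/w11.png

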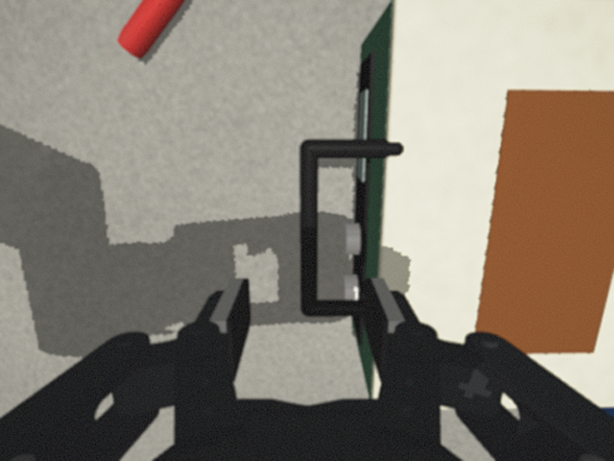

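The last picture shows the bar as a vertical line at x≈309, rows 150-305, between the fingers and 1.7 mm off in tool y. Its measured top, 0.139 m, fits. I will narrow the opening and descend onto it.

Call:
{"op": "move_arm", "data": {"rows": [[0,0,0,0,2,20,0.6],[0,0,0,0,2,50,0.6],[0,0,0,0,2,75,0.6],[0,0,0,0,2,95,0.6],[0,0,0,0,2,110,0.6],[0,0,0,0,2,116,0.6],[0,0,0,0,2,116,0.6],[0,0,0,0,2,116,0.6]], "squeeze": 60}}

```text
t: 14.37
tcp_pos: [0.4364, 0.1851, 0.1332]
tool_rot: [0.638, 0.77, 0.0, 0.0]
force: [0.2, -0.3, 0.6]
finger_gap: 0.4
gripper_force: 0.0
```

Call:
{"op": "move_arm", "data": {"rows": [[0,0,0,0,0,0,0.95],[0,0,0,0,0,0,0.95],[0,0,0,0,0,0,0.95],[0,0,0,0,0,0,0.95],[0,0,0,0,0,0,0.95],[0,0,0,0,0,0,0.95]], "squeeze": 60}}

```text
t: 14.87
tcp_pos: [0.4363, 0.1851, 0.1342]
tool_rot: [0.637, 0.77, 0.001, 0.001]
force: [-1.4, -0.6, 5.8]
finger_gap: 0.115
gripper_force: 58.6
```

```bash
python3 - <<'E'
from h import *
s=readout.sense();print(s['tcp_pos'],s['finger_gap'],s['gripper_force'])
# arc in tool axes: y tool = box x (towards hinge), z tool down
for a in range(5,50,5):
    t=np.radians(a); print(a,'y',round(248*(1-np.cos(t))+4*np.sin(t),1),'z',round(-(248*np.sin(t)+4*np.cos(t)-4),1))
E
```

```text
[0.43626502 0.18512532 0.13420725] 0.11501973993308634 58.602107763290405
5 y 1.3 z -21.6
10 y 4.5 z -43.0
15 y 9.5 z -64.1
20 y 16.3 z -84.6
25 y 24.9 z -104.4
30 y 35.2 z -123.5
35 y 47.1 z -141.5
40 y 60.6 z -158.5
45 y 75.5 z -174.2
```

Call:
{"op": "move_arm", "data": {"rows": [[0,0,0,0.3,0.3,-8,0.95],[0,0,0,0,1.3,-21.6,0.95],[0,0,0,0,2.7,-32.5,0.95],[0,0,0,0,4.5,-43,0.95],[0,0,0,0,6.8,-53.6,0.95],[0,0,0,0,9.5,-64.1,0.95],[0,0,0,0,12.7,-74.4,0.95],[0,0,0,0,16.3,-84.6,0.95],[0,0,0,0,16.3,-84.6,0.95]]}}

```text
t: 15.62
tcp_pos: [0.4517, 0.188, 0.2193]
tool_rot: [0.637, 0.771, 0.0, 0.0]
force: [-1.6, -1.1, -1.2]
finger_gap: 0.118
gripper_force: 58.4
```

Call:
{"op": "move_arm", "data": {"rows": [[0,0,0,0,4.2,-10,0.95],[0,0,0,0,8.6,-19.8,0.95],[0,0,0,0,13.6,-29.4,0.95],[0,0,0,0,18.9,-38.9,0.95],[0,0,0,0,24.7,-48,0.95],[0,0,0,0,30.8,-56.9,0.95],[0,0,0,0,37.4,-65.6,0.95],[0,0,0,0,44.3,-73.9,0.95],[0,0,0,0,51.6,-81.9,0.95],[0,0,0,0,59.2,-89.6,0.95],[0,0,0,0,59.2,-89.6,0.95],[0,0,0,0,59.2,-89.6,0.95]]}}

```text
t: 16.62
tcp_pos: [0.5052, 0.1981, 0.307]
tool_rot: [0.637, 0.771, -0.005, -0.003]
force: [-9.4, -3.5, 4.5]
finger_gap: 0.113
gripper_force: 58.6
```

Call:
{"op": "move_arm", "data": {"rows": [[0,0,0,0,0,0,0.95],[0,0,0,0,0,0,0.95],[0,0,0,0,0,0,0.95],[0,0,0,0,0,0,0.95],[0,0,0,0,0,0,0.95],[0,0,0,0,0,0,0.95]]}}

```text
t: 17.12
tcp_pos: [0.5047, 0.198, 0.3064]
tool_rot: [0.637, 0.771, -0.005, -0.004]
force: [-8.8, -3.0, 4.5]
finger_gap: 0.116
gripper_force: 58.7
```

```bash
python3 - <<'E'
from h import *
s=readout.sense();t=s['tcp_pos'];print(t,s['finger_gap'],s['gripper_force'],s['force'],abs(s['qd']).max())
ph=np.radians(10.8);bx=np.array([np.cos(ph),np.sin(ph)]);h=np.array([.6791,.2324])
print('angle by tcp',np.degrees(np.arctan2(t[2]-.130,(h-t[:2])@bx)))
b=snap('side');a=snap('top')
hsv=cv2.cvtColor(b['img'],cv2.COLOR_RGB2HSV)
m=cv2.inRange(hsv,(5,100,50),(16,255,200));m=cv2.morphologyEx(m,cv2.MORPH_OPEN,np.ones((3,3),np.uint8))
ys,xs=np.nonzero(m);C=cloud(b,np.c_[xs,ys]);k=(C[:,2]>.13)&(C[:,2]<.4)&(np.linalg.norm(C[:,:2]-[.6,.21],axis=1)<.12);C=C[k];print(k.sum(),C.mean(0))
n=np.linalg.svd(C-C.mean(0),full_matrices=False)[2][2];print('window tilt',np.degrees(np.arccos(abs(n[2]))))
a0=dict(np.load('a.npz'))
for s_ in(a0,a):
    hs=cv2.cvtColor(s_['img'],cv2.COLOR_RGB2HSV);r=cv2.inRange(hs,(18,100,60),(35,255,255));r[:, :330]=0;disc(s_,r,.012,(40,80))
    mm=((hs[...,2]>150)).astype(np.uint8)*255;mm[:195]=0;mm[245:]=0;mm[:,:280]=0;mm[:,330:]=0;disc(s_,mm,.010,(90,130))
    mm=cv2.inRange(hs,(0,110,40),(18,255,255));mm[:,:280]=0;mm[:,330:]=0;disc(s_,mm,.034,(40,75))
E
```

```text
[0.50473406 0.1980324  0.30642019] 0.11641762438187163 58.650963306427 [-8.77803817 -2.99196022  4.5238115 ] 0.00200505727432137
angle by tcp 44.790145096273015
395 [0.62320121 0.22355984 0.19380163]
window tilt 43.24547235276161
[ 454.5 -157.9] [114.7 115. ] px [304. 220.]
```

The lid is at about 44° by both the tool position and the window tilt. It is steady and gripped at 59 N, so I'm handing in.

```bash
python3 -c "
from station import order
print(order.sign_off())"
```

```text
the job is handed in; nothing more can be done
None
```

The job is handed in: the steel and friction discs are stacked flat on the carrier plate, within about 1 mm of its centre when last seen before the lid lift, and the gripper is holding the lid open at about 44° by its bar handle.

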